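# Show the tamper's sole to the inspection camera

## Robot

A 6-joint arm with a two-finger parallel gripper is mounted at the origin on a cart in front of the work surface, level with it; the furniture and walls round the work are solid. World frame = base frame: x ahead of the robot, y to its left, z up, the work surface at z = 0. Lengths are in m, angles in rad, forces in N, time in s.
With the tool pointing down it reaches from about 0.225 to 0.725 m from the base axis. Payload 3.1 kg.
Tool frame: the origin (TCP) lies at the very end of the fingers, on their centre line; the grasp point (between the pads) lies 19 mm behind it; y points along the fingers, x is the direction in which the jaws open and shut, and the axes are right-handed (so a half turn about y gives the same grasp; the last joint's range is limited). The gripper opens to 85 mm and grips with 20 to 120 N. Pads are 22 mm wide; open, the fingers measure 114 mm over their backs; the gripper's body (76 mm by 85 mm) begins 54 mm behind the grasp point. The pads swing forward as they close: fully open they stand 13 mm farther back than shut.
Start: joints at [1.118, 0.048, 0.099, 1.622, 0, 1.443], TCP at [0.168, 0.498, 0.231] pointing down, gripper open.
Joint ranges: [-2.91, 2.91], [-0.99, 1.94], [-1.21, 1.42], [-2.12, 2.29], [-1.49, 1.47], [-3.14, 3.14]. Speed limits (rad/s): [2.79, 2.79, 3.14, 3.14, 3.14, 3.14].

## Interface

Orientations are given as a rotation vector (axis times angle).
In Python, from workcell import ctrl gives the robot as it stands.
- The arm moves only by the tool jog_arm, never from a script. Its argument "targets" is a list of rows, each an object of numbers: "dx", "dy", "dz": the shift along the tool's x, y, z in m; "wx", "wy", "wz": the turn, a rotation vector about the tool's x, y, z in rad. In form: [{"dx": .., "dy": .., "dz": .., "wx": .., "wy": .., "wz": ..}, ...]. A call has 1 to 5 rows; each row is the pose to reach, as a shift and turn from the pose commanded when the call began, along the tool's axes at that moment; what a row does not reach only later rows make up. A row lasts 1/12 s, in which the tool goes at most 41.7 mm and 7.16 degrees, less where a joint would pass 70% of its speed; a pose out of reach is approached as far as the arm can. A call with a gripper value outside its range is refused whole. "hand" is the finger opening in m, from 0 to 0.0854, set as the call begins (left out, the last holds). The fingers move at their own pace and stop on an object; "grip_force" is the grip in N (left out, the last holds). Time passes only in rows, so rows that repeat a pose let the fingers close. It gives the time, the measured TCP pose, the force and the opening at its end, in the units of the state.
- ctrl.get_state(): the state, without advancing time (a new reading comes with each control period).
- ctrl.snapshot(name): name is "scene" or "top" or "wrist"; returns a dict with "pixels" (400x640x3 uint8, red, green, blue), "fx", "fy", "cx", "cy" (pixels), "k1" (the pictures are not rectified: a ray, as slopes to the right and down, at radius r is drawn at 1 + k1 r^2 times it, then the intrinsics apply), "T" (4x4, takes a point from camera to world coordinates). Camera axes: x right, y down, z forward; pixel columns grow to the right and rows downward; lengths in m; the calibration is good to about 2 mm. A picture is of the moment at which its call begins. There is no depth.
- ctrl.job_done(): hands the job in, once; it reports no verdict.
The state is a dict: "clock": time; "qpos": joint angles; "qd": joint speeds; "effort": joint torques, N m; "position": TCP position; "orientation": TCP orientation; "wrist_force": force on the tool from outside, world axes, zero at the start; "ft_torque": the same for the moment, N m; "width": finger opening in m.
Only numpy, scipy, OpenCV 4.12 (cv2) and the standard library are available. Lean on these libraries where they do the work, as an engineer would, in place of code of your own. Each camera call takes 0.05 s, during which the arm holds its last target.

## Task

The small upward-looking inspection camera is out of focus: turn its focus ring until the white mark on the ring lines up with the white index line on the head. Then take the tamper out of its rubber seat by the handle and hold it still in front of the lens, handle pointing away from the camera and sole (flat underside) squarely facing the lens, centred on it and 90 mm from the front of the lens. Finish while still holding it there, not touching the camera with it, and leave the shaker and the jigger where they stand.

Things in the scene. Friction and masses are not known exactly. Their poses are not given: they have to be found in the camera images.
- camera_stand: Foot of the inspection camera, fixed to the table: a grey plate 130 x 100 x 13 mm (x, y, z) with a small block that carries the camera head. Origin on the table under the plate's centre, z up; the lens leans to its -x side (the robot's side, more or less).
- focus_ring (a joint): Angle of the focus ring on the lens axis, rad, range -1.6 to 1.6, positive counter-clockwise for someone looking into the lens. 0 = ring mark in line with the index line. It starts between 0.5 and 1.3 and stays where it is left (friction 0.06 N m).
- ring_mark (a point): White mark at the outer edge of the focus ring's front face, 27 mm from the lens axis. The ring is black, ribbed, round, 55 mm to grip, 26 mm high along the lens axis; below it an 11 mm gap, then the head's flange, 84 mm wide. The frame turns with the ring: z out along the lens axis, -x from the axis to the mark.
- index_mark (a point): White index line, 15 mm long, on the flange under the ring, 34.5 mm from the lens axis on the head's -x side; frame fixed as for lens_front.
- lens_front (a point): Centre of the front of the lens (front face of the focus ring, on its axis), about 100 mm above the table. Its z axis is the lens axis, pointing out of the lens: up, and leaning 25 degrees from vertical toward the stand's -x side. Fixed, does not turn with the ring.
- view_point (a point): Empty point in the air on the lens axis, 90 mm in front of lens_front, where the centre of the tamper's sole belongs. Same axes as lens_front.
- tamper: Coffee tamper, 92 mm tall, 0.27 to 0.5 kg: flat round steel base, 58 mm wide and 18 mm high, a narrow neck, then a round wooden bulb handle from 26 to 92 mm above the sole, widest (36 mm) at 66 to 72. Origin at the sole's centre, z along the handle. The base is the heavy end: when tilted it may swing about the line through the fingertips unless that line lies in the plane of the tilt.
- tamper_seat: Fixed round black rubber seat, 88 mm outside, 68 mm inside, rim 10 mm high, inner floor 4 mm above the table; the tamper stands in it. Origin on the table under its centre.
- cocoa_shaker: Bystander: steel shaker, 62 mm in diameter, 95 mm tall, standing on the table. Origin at the centre of its underside.
- jigger_steel: Bystander: double-ended steel measuring jigger, 44 mm in diameter, 75 mm tall, standing on the table. Origin at the centre of its underside.

How it is judged:
On the way, in this order (a step that is already met when the one before it is completed fails the run):
1. the focus ring is turned to its index line, the tamper still standing in its seat (value of joint focus_ring between -0.14 and 0.14 rad and height (world z) of tamper below 0.012 m), for 0.2 s.
2. the tamper is lifted clear of its seat by the fingers (height (world z) of tamper above 0.05 m and contact force between the fingers and tamper above 1 N), for 0.2 s.
At the end, for the whole second after the job is handed in: The focus ring stands within 0.14 rad of its index; the fingers hold the tamper still in the air, its sole's centre within 15 mm of the point 90 mm in front of the lens and its axis within 0.17 rad of the lens axis with the handle away from the camera; it does not touch the camera (value of joint focus_ring between -0.14 and 0.14 rad and distance between tamper and view_point below 0.015 m and angle between the z axis of tamper and the z axis of lens_front, either way round below 0.17 rad and angle between tamper's own z axis and vertical below 1 rad and contact force between the fingers and tamper above 1 N and contact force between tamper and camera_stand below 0.2 N and linear speed of tamper below 0.02 m/s); the arm keeps its last pose, push and grip.
It fails at once if the shaker is moved by more than 3 cm (distance of cocoa_shaker from where it was at the start of the episode above 0.03 m).
It fails at once if the jigger is moved by more than 3 cm (distance of jigger_steel from where it was at the start of the episode above 0.03 m).
It also fails if it takes over 45 s, if anything falls off the work surface, if the arm or the gripper's body presses on something with over 40 N, if the wrist force passes 120 N, or if a joint passes its speed limit or range.

## Working session

There is one attempt and no reset: what is moved stays moved. The work goes in short steps, Python scripts to look and compute and a tool call to move; the robot and the scene stay as the last step left them, time stands still between calls to the robot, and variables do not carry over. Pictures are saved under pics/ and viewed, and the job is handed in when it is done.

Besides the shell and the picture viewer there is one more tool, called after "Call:" in YAML: its name, and indented under it one key for each argument. jog_arm: Moves the arm, as the interface text tells. Its arguments: {"type":"object","properties":{"targets":{"type":"array","items":{"type":"object","properties":{"dx":{"type":"number"},"dy":{"type":"number"},"dz":{"type":"number"},"wx":{"type":"number"},"wy":{"type":"number"},"wz":{"type":"number"}}}},"hand":{"type":"number"},"grip_force":{"type":"number"}},"required":["targets"]}

```bash
ls; mkdir -p pics
python3 - <<'E'
from workcell import ctrl
import cv2
print(ctrl.get_state())
for n in ("scene","top","wrist"):
    s=ctrl.snapshot(n); cv2.imwrite(f"pics/{n}0.png",s["pixels"][:,:,::-1])
    print(n,s["fx"],s["fy"],s["cx"],s["cy"],s["k1"]);print(s["T"].round(4))
E
```

```text
pics
{'clock': 0.0, 'qpos': array([ 1.11818610e+00,  4.87287747e-02,  9.75802854e-02,  1.62199162e+00,
       -3.73427289e-05,  1.44298882e+00]), 'qd': array([-0.00135757, -0.00111744, -0.00115434,  0.00066126, -0.00045157,
       -0.00091114]), 'effort': array([ 8.30951431e-04, -3.38779950e+01,  3.20015609e+01,  2.02326325e-02,
        9.43551959e-05,  2.09638387e-06]), 'position': array([0.16729505, 0.49698365, 0.23011979]), 'orientation': array([-1.34670644, -0.96515525,  0.96854312]), 'wrist_force': array([ 0.17955716, -0.1836353 , -0.08423002]), 'ft_torque': array([0.00591856, 0.00573023, 0.00943669]), 'width': 0.08532673395787106}
scene 486.2104632432966 486.2104632432966 314.1636469576048 199.62996487658353 0.04056965763069986
[[ 0.5773 -0.3421  0.7414 -0.1   ]
 [-0.8161 -0.2714  0.5102 -0.4293]
 [ 0.0267 -0.8996 -0.4359  0.5126]
 [ 0.      0.      0.      1.    ]]
top 408.22404921388187 408.22404921388187 320.5944550034893 199.58149409200604 -0.010263605759893175
[[ 0.0156 -0.988   0.1537  0.3975]
 [-0.9998 -0.0173 -0.0098  0.0089]
 [ 0.0123 -0.1536 -0.9881  0.9681]
 [ 0.      0.      0.      1.    ]]
wrist 278.2149908884953 278.2149908884953 321.2768328635791 197.07693821455211 0.013273418509947281
[[ 0.3185  0.8978  0.3042  0.0892]
 [ 0.9479 -0.301  -0.104   0.5224]
 [-0.0018  0.3215 -0.9469  0.3731]
 [ 0.      0.      0.      1.    ]]
```

View pics/scene0.png

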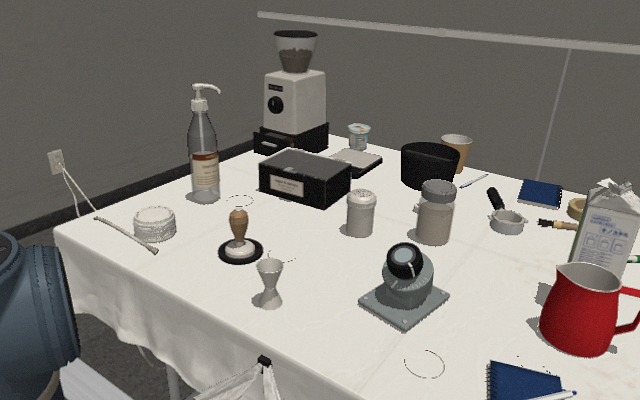

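View pics/top0.png

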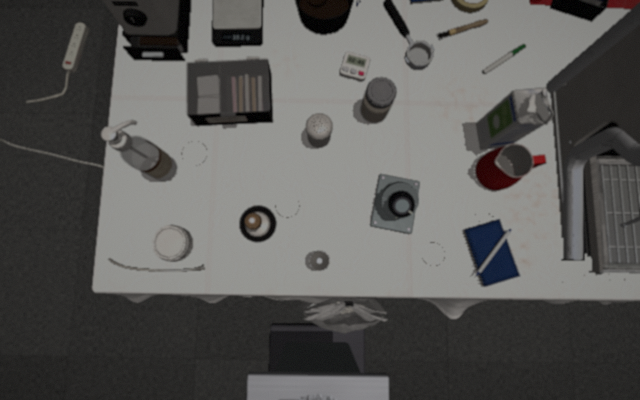

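View pics/wrist0.png

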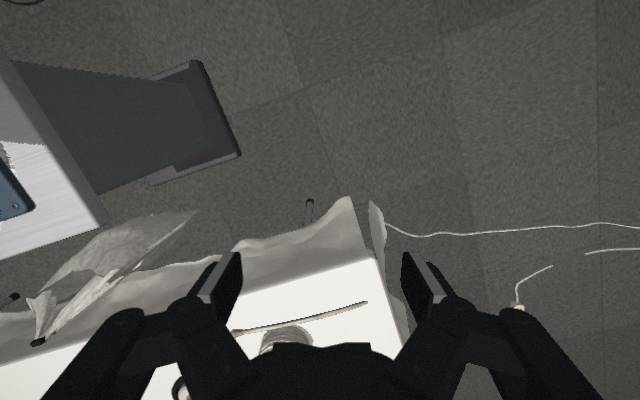

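Scene: tamper/seat at about (240,245), jigger (269,283), inspection camera (405,280), shaker (360,213). Top: seat (258,223), camera (397,203), jigger (317,260), shaker (319,130).

```bash
cat > h.py <<'E'
import numpy as np, cv2
from scipy.spatial.transform import Rotation as R
from workcell import ctrl
def D(s): return np.array([s["k1"],0,0,0,0.])
def K(s): return np.array([[s["fx"],0,s["cx"]],[0,s["fy"],s["cy"]],[0,0,1.]])
def ray(s,u,v):
    p=cv2.undistortPoints(np.array([[[u,v]]],float),K(s),D(s))[0,0]
    d=s["T"][:3,:3]@np.array([p[0],p[1],1]); return s["T"][:3,3],d/np.linalg.norm(d)
def onz(s,u,v,z):
    o,d=ray(s,u,v); return o+d*(z-o[2])/d[2]
def onplane(s,u,v,p0,n):
    o,d=ray(s,u,v); return o+d*(np.dot(np.subtract(p0,o),n)/np.dot(d,n))
def tri(rays):
    A=np.zeros((3,3));b=np.zeros(3)
    for o,d in rays:
        P=np.eye(3)-np.outer(d,d);A+=P;b+=P@o
    x=np.linalg.solve(A,b); return x,[np.linalg.norm((np.eye(3)-np.outer(d,d))@(x-o)) for o,d in rays]
def proj(s,X):
    T=np.linalg.inv(s["T"]);r=cv2.Rodrigues(T[:3,:3])[0]
    return cv2.projectPoints(np.atleast_2d(X).astype(float),r,T[:3,3],K(s),D(s))[0][:,0]
def crop(s,u0,v0,u1,v1,k,name):
    im=s["pixels"][v0:v1,u0:u1,::-1]
    cv2.imwrite("pics/"+name,cv2.resize(im,None,fx=k,fy=k,interpolation=cv2.INTER_CUBIC))
def save(s,name):
    import pickle; pickle.dump(s,open(name+".pkl","wb"))
def load(name):
    import pickle; return pickle.load(open(name+".pkl","rb"))
E
python3 - <<'E'
from h import *
for n in ("scene","top"):
    s=ctrl.snapshot(n); save(s,n+"0")
    if n=="scene": crop(s,350,230,460,330,7,"sc_cam.png");crop(s,210,190,300,320,4,"sc_tam.png")
    else: crop(s,360,165,430,240,8,"top_cam.png");crop(s,230,195,345,280,6,"top_tam.png")
E
```

```text
(no output)
```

View pics/sc_cam.png

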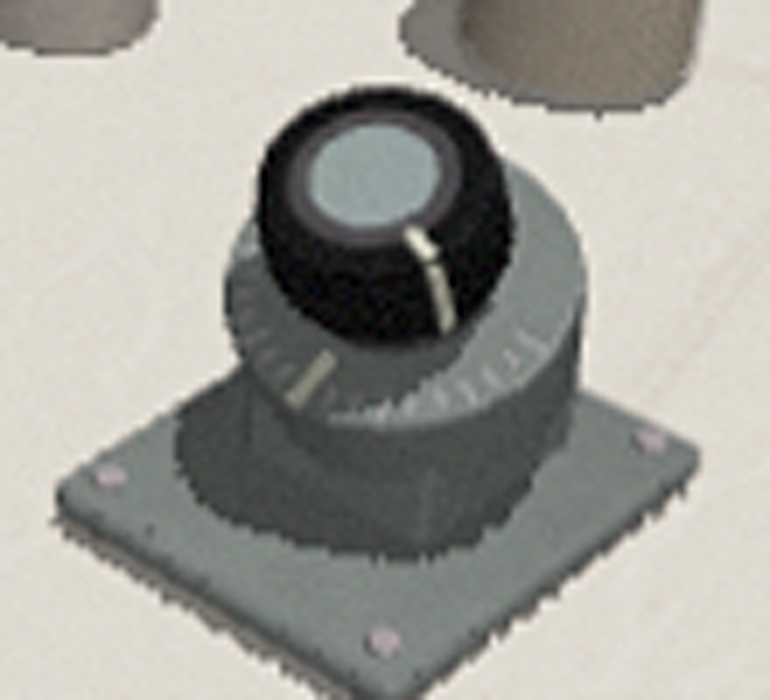

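View pics/top_cam.png

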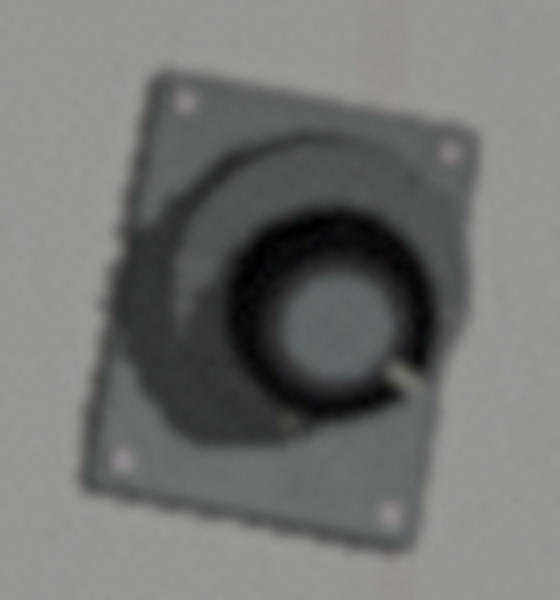

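View pics/sc_tam.png

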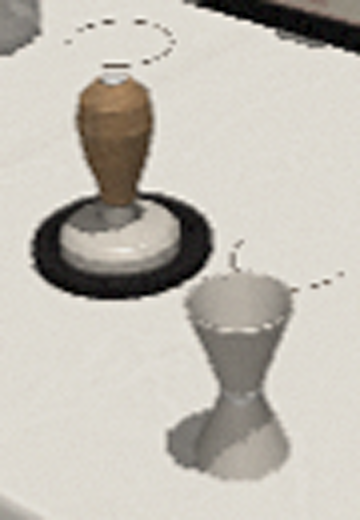

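View pics/top_tam.png

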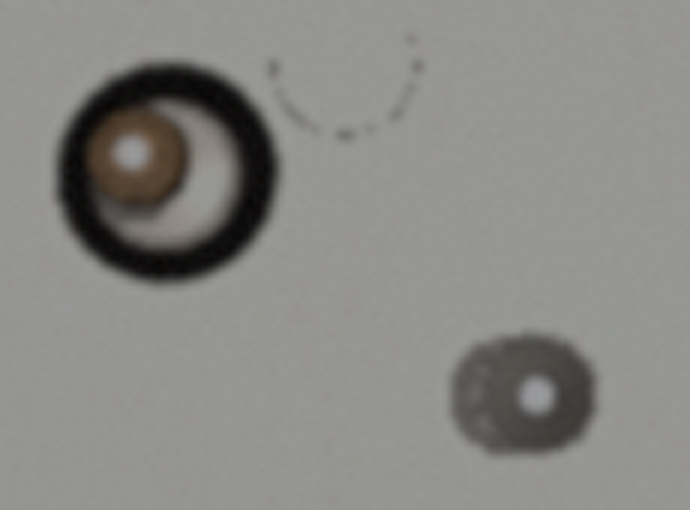

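Crops: the ring mark is at scene (411,264), rotated from the index line at scene (394,284); screws, lens window centre and tamper cap are all clear in both views.

Run:
```python
from h import *
sc=load("scene0");tp=load("top0")
S=lambda x,y:(350+(x+.5)/7-.5,230+(y+.5)/7-.5)
T=lambda x,y:(360+(x+.5)/8-.5,165+(y+.5)/8-.5)
top=[T(186,102),T(450,152),T(390,516),T(124,460)]
P=np.array([onz(tp,*p,0.013) for p in top]);print(P.round(4));c=P.mean(0);print("plate c",c)
for a,b in [((186,102),None),((450,152),(652,438)),((390,516),(383,640)),((124,460),(109,476))]:
    if b: print("screw tri",tri([ray(tp,*T(*a)),ray(sc,*S(*b))]))
# stand +x axis is along 130 side (image vertical)
ex=(P[0]+P[1]-P[2]-P[3]);print("lens of sides",np.linalg.norm(P[0]-P[3]),np.linalg.norm(P[0]-P[1]));ex[2]=0;ex/=np.linalg.norm(ex);print("yaw",np.arctan2(ex[1],ex[0]))
L,e=tri([ray(tp,*T(338,325)),ray(sc,*S(374,176))]);print("lens",L,e)
z=-np.sin(np.radians(25))*ex+np.array([0,0,np.cos(np.radians(25))]);print("axis",z, "view",L+.09*z)
x=np.cos(np.radians(25))*ex+np.array([0,0,np.sin(np.radians(25))]);y=np.cross(z,x)
print("lens rel plate", (L-c)@ex,(L-c)@np.cross([0,0,1],ex))
for n,s,(u,v),off in [("mark sc",sc,S(416,236),0),("mark top",tp,T(408,379),0),("idx sc",sc,S(313,379),-.037),("idx top",tp,T(290,420),-.037)]:
    p=onplane(s,u,v,L+off*z,z)-L; print(n,np.hypot(p@x,p@y),np.arctan2(-(p@y),-(p@x)))
S2=lambda x,y:(210+(x+.5)/4-.5,190+(y+.5)/4-.5)
T2=lambda x,y:(230+(x+.5)/6-.5,195+(y+.5)/6-.5)
print("tamper top",tri([ray(tp,*T2(132,153)),ray(sc,*S2(116,77))]))
print("seat",onz(tp,*T2(168,172),.010), onz(sc,*S2(123,246),.010))
print("jigger",onz(tp,*T2(537,394),.04),"shaker top",onz(tp,319,122,.09))
```

```text
[[ 0.6027 -0.1486  0.013 ]
 [ 0.5889 -0.2276  0.013 ]
 [ 0.4797 -0.2077  0.013 ]
 [ 0.4949 -0.1295  0.013 ]]
plate c [ 0.54150781 -0.17833898  0.013     ]
screw tri (array([ 0.58835709, -0.22689119,  0.0148928 ]), [np.float64(0.00023611785949667543), np.float64(0.0002361178594966618)])
screw tri (array([ 0.47954665, -0.20731298,  0.01522822]), [np.float64(0.0001568876541652797), np.float64(0.00015688765416527406)])
screw tri (array([ 0.4946039 , -0.12912823,  0.01473022]), [np.float64(0.0001354422432722941), np.float64(0.00013544224327233231)])
lens of sides 0.10948299037713588 0.08016269656505684
yaw -0.1778645016405477
lens [ 0.52313491 -0.17435662  0.10180757] [np.float64(6.126370963890482e-05), np.float64(6.126370963893186e-05)]
axis [-0.41595094  0.07477308  0.90630779] view [ 0.48569932 -0.16762704  0.18337527]
lens rel plate -0.018787639079457453 0.0006688524307220087
mark sc 0.019905411280851198 1.0998536673464123
mark top 0.02445945995100529 1.1047954352701246
idx sc 0.034295432282978065 0.0069266252634395484
idx top 0.03968806770035133 0.006866558606501797
tamper top (array([0.48681751, 0.14653649, 0.09652619]), [np.float64(0.0009992217537775614), np.float64(0.0009992217537776154)])
seat [0.48770937 0.14662173 0.01      ] [0.48029432 0.13918939 0.01      ]
jigger [0.40377468 0.00096268 0.04      ] shaker top [0.71023636 0.00653534 0.09      ]
```

Consistent results: lens at (0.523,-0.174,0.102), ring at about +1.10 rad, tamper at (0.487,0.146). Next I need the tool axes, and a wrist view from above the camera.

```bash
cat >> h.py <<'E'
ex=np.array([np.cos(-.178),np.sin(-.178),0]);c25,s25=np.cos(np.radians(25)),np.sin(np.radians(25))
L=np.array([.5231,-.1744,.1018]);zl=-s25*ex+np.array([0,0,c25]);xl=c25*ex+np.array([0,0,s25]);yl=np.cross(zl,xl)
def toolR(x,y):
    x=x/np.linalg.norm(x);y=y/np.linalg.norm(y);return np.stack([x,y,np.cross(x,y)],1)
def rel(Pt,Rt,P0=None,R0=None):
    s=ctrl.get_state()
    if P0 is None:P0=s["position"]
    if R0 is None:R0=R.from_rotvec(s["orientation"]).as_matrix()
    return (R0.T@(Pt-P0)).round(4),R.from_matrix(R0.T@Rt).as_rotvec().round(4)
E
python3 - <<'E'
from h import *
s=ctrl.get_state();print(R.from_rotvec(s["orientation"]).as_matrix().round(3))
# jaw angle phi about lens z from xl
P=L+.15*zl
for f in range(-180,180,30):
    a=np.radians(f);x=np.cos(a)*xl+np.sin(a)*yl
    print(f,rel(P,toolR(x,-zl)),np.linalg.norm(rel(P,toolR(x,-zl))[1]))
E
```

```text
[[ 0.319 -0.001 -0.948]
 [ 0.948 -0.001  0.319]
 [-0.001 -1.     0.   ]]
-180 (array([-0.5323, -0.0065, -0.4887]), array([-0.3752, -1.687 ,  0.3221])) 1.7579796500528668
-150 (array([-0.5323, -0.0065, -0.4887]), array([-0.3057, -2.1981,  0.4472])) 2.263864823703041
-120 (array([-0.5323, -0.0065, -0.4887]), array([-0.2026, -2.7055,  0.5766])) 2.7736698740116856
-90 (array([-0.5323, -0.0065, -0.4887]), array([ 0.0495,  2.927 , -0.6493])) 2.9985612783466675
-60 (array([-0.5323, -0.0065, -0.4887]), array([-0.1051,  2.422 , -0.5592])) 2.4879378308149103
-30 (array([-0.5323, -0.0065, -0.4887]), array([-0.222 ,  1.9123, -0.4625])) 1.9799195791748716
0 (array([-0.5323, -0.0065, -0.4887]), array([-0.3096,  1.3999, -0.3607])) 1.478403415851032
30 (array([-0.5323, -0.0065, -0.4887]), array([-0.3728,  0.8859, -0.2549])) 0.9943704842763587
60 (array([-0.5323, -0.0065, -0.4887]), array([-0.4144,  0.371 , -0.1456])) 0.5749501891468513
90 (array([-0.5323, -0.0065, -0.4887]), array([-0.4358, -0.1442, -0.0332])) 0.4602363740514216
120 (array([-0.5323, -0.0065, -0.4887]), array([-0.4372, -0.6593,  0.0822])) 0.7953472009129094
150 (array([-0.5323, -0.0065, -0.4887]), array([-0.4177, -1.1738,  0.2005])) 1.2619350141746604
```

```bash
cat > go.py <<'E'
import sys
from h import *
phi=np.radians(float(sys.argv[1]));d=float(sys.argv[2])
print(rel(L+d*zl,toolR(np.cos(phi)*xl+np.sin(phi)*yl,-zl)))
E
python3 go.py 63 .14
```

```text
(array([-0.5317,  0.0026, -0.4929]), array([-0.4174,  0.3195, -0.1345]))
```

Call:
jog_arm:
  targets:
    - {"dx": -0.532, "dy": 0.0, "dz": -0.493, "wx": -0.417, "wy": 0.32, "wz": -0.134}
    - {"dx": -0.532, "dy": 0.0, "dz": -0.493, "wx": -0.417, "wy": 0.32, "wz": -0.134}
    - {"dx": -0.532, "dy": 0.0, "dz": -0.493, "wx": -0.417, "wy": 0.32, "wz": -0.134}
    - {"dx": -0.532, "dy": 0.0, "dz": -0.493, "wx": -0.417, "wy": 0.32, "wz": -0.134}
    - {"dx": -0.532, "dy": 0.0, "dz": -0.493, "wx": -0.417, "wy": 0.32, "wz": -0.134}

```text
clock: 0.67
position: [0.252, 0.3061, 0.2301]
orientation: [-1.697, -1.029, 0.439]
wrist_force: [0.4, -0.0, -0.1]
width: 0.0853
```

```bash
python3 go.py 63 .14
```

```text
(array([-0.2587,  0.1257, -0.4283]), array([0.0022, 0.0005, 0.0009]))
```

Call:
jog_arm:
  targets:
    - {"dx": -0.259, "dy": 0.126, "dz": -0.428}
    - {"dx": -0.259, "dy": 0.126, "dz": -0.428}
    - {"dx": -0.259, "dy": 0.126, "dz": -0.428}
    - {"dx": -0.259, "dy": 0.126, "dz": -0.428}
    - {"dx": -0.259, "dy": 0.126, "dz": -0.428}

```text
$.targets[0]: bad value
```

```bash
python3 go.py 63 .14
```

```text
(array([-0.2587,  0.1257, -0.4283]), array([0.0022, 0.0005, 0.0009]))
```

All six keys are needed.

Call:
jog_arm:
  targets:
    - {"dx": -0.259, "dy": 0.126, "dz": -0.428, "wx": 0, "wy": 0, "wz": 0}
    - {"dx": -0.259, "dy": 0.126, "dz": -0.428, "wx": 0, "wy": 0, "wz": 0}
    - {"dx": -0.259, "dy": 0.126, "dz": -0.428, "wx": 0, "wy": 0, "wz": 0}
    - {"dx": -0.259, "dy": 0.126, "dz": -0.428, "wx": 0, "wy": 0, "wz": 0}
    - {"dx": -0.259, "dy": 0.126, "dz": -0.428, "wx": 0, "wy": 0, "wz": 0}

```text
clock: 1.08
position: [0.3382, 0.1177, 0.2303]
orientation: [-1.695, -1.03, 0.439]
wrist_force: [1.4, 0.1, -0.5]
width: 0.0856
```

```bash
python3 go.py 63 .14
```

```text
(array([-0.1559,  0.0749, -0.2559]), array([0.0005, 0.0008, 0.0028]))
```

Call:
jog_arm:
  targets:
    - {"dx": -0.156, "dy": 0.075, "dz": -0.256, "wx": 0, "wy": 0, "wz": 0}
    - {"dx": -0.156, "dy": 0.075, "dz": -0.256, "wx": 0, "wy": 0, "wz": 0}
    - {"dx": -0.156, "dy": 0.075, "dz": -0.256, "wx": 0, "wy": 0, "wz": 0}
    - {"dx": -0.156, "dy": 0.075, "dz": -0.256, "wx": 0, "wy": 0, "wz": 0}
    - {"dx": -0.156, "dy": 0.075, "dz": -0.256, "wx": 0, "wy": 0, "wz": 0}

```text
clock: 1.5
position: [0.4222, -0.0714, 0.2293]
orientation: [-1.697, -1.027, 0.437]
wrist_force: [1.8, 1.5, 0.2]
width: 0.0855
```

```bash
python3 go.py 63 .14
```

```text
(array([-0.0503,  0.0254, -0.0848]), array([ 0.0018, -0.0024,  0.0008]))
```

Call:
jog_arm:
  targets:
    - {"dx": -0.05, "dy": 0.025, "dz": -0.085, "wx": 0, "wy": 0, "wz": 0}
    - {"dx": -0.05, "dy": 0.025, "dz": -0.085, "wx": 0, "wy": 0, "wz": 0}
    - {"dx": -0.05, "dy": 0.025, "dz": -0.085, "wx": 0, "wy": 0, "wz": 0}
    - {"dx": -0.05, "dy": 0.025, "dz": -0.085, "wx": 0, "wy": 0, "wz": 0}
    - {"dx": -0.05, "dy": 0.025, "dz": -0.085, "wx": 0, "wy": 0, "wz": 0}

```text
clock: 1.92
position: [0.4645, -0.1618, 0.2275]
orientation: [-1.694, -1.023, 0.438]
wrist_force: [0.1, 0.5, -0.6]
width: 0.0853
```

```bash
python3 go.py 63 .14
python3 - <<'E'
from h import *
print(ctrl.get_state()["qpos"])
s=ctrl.snapshot("wrist");save(s,"w1");crop(s,0,0,640,400,1,"w1.png")
print(proj(s,[L,L+.0225*(-np.cos(1.1)*xl-np.sin(1.1)*yl),L-.037*zl-.0345*xl]))
E
```

```text
(array([-0.0013, -0.0008, -0.002 ]), array([-0.0029, -0.0036, -0.0005]))
[-0.57920401 -0.51308991 -0.44704244  1.2343066   0.16558985  0.10728055]
[[320.71194007 186.68970614]
 [299.41404652 186.76036541]
 [307.01828712 151.85808779]]
```

View pics/w1.png

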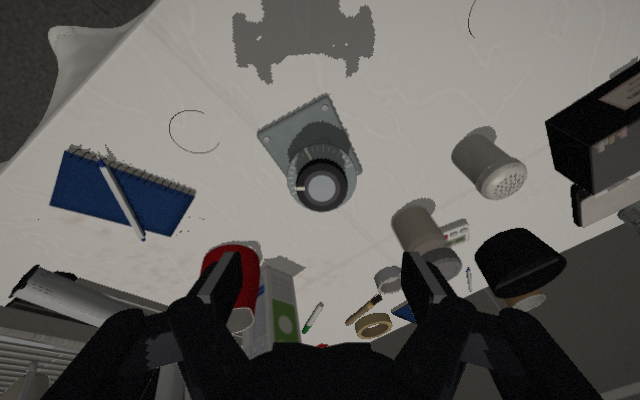

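Run:
```python
from h import *
s=load("w1");crop(s,250,85,370,220,6,"w1c.png")
```

```text
(no output)
```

View pics/w1c.png

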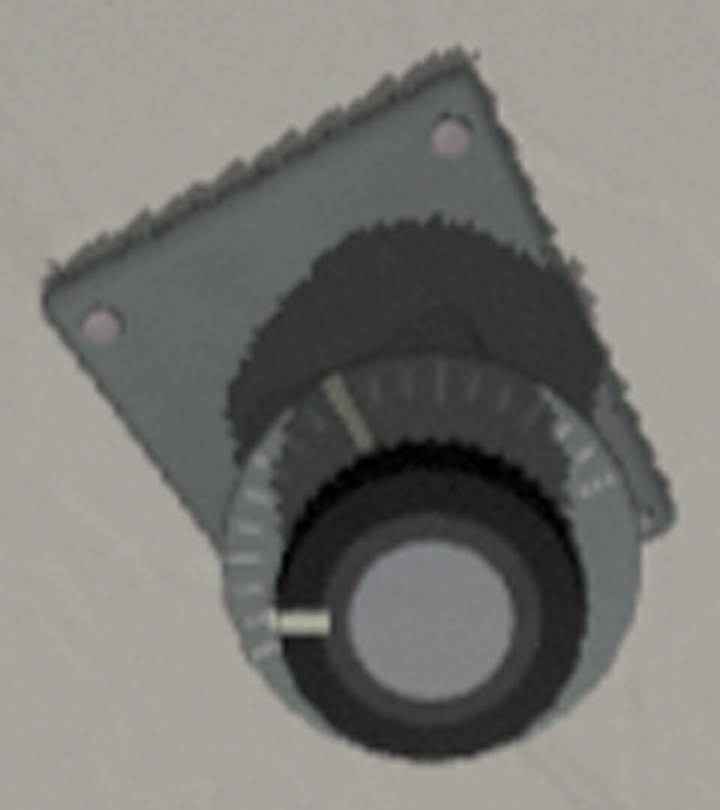

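The wrist view shows the mark at (299,188), index line at (308,153), lens centre at (321.6,187.9), within about 1 px of the prediction. Refining with three views, including the index and mark.

Run:
```python
from h import *
w=load("w1");sc=load("scene0");tp=load("top0")
W=lambda x,y:(250+(x+.5)/6-.5,85+(y+.5)/6-.5)
S=lambda x,y:(350+(x+.5)/7-.5,230+(y+.5)/7-.5)
T=lambda x,y:(360+(x+.5)/8-.5,165+(y+.5)/8-.5)
Ln,e=tri([ray(w,*W(432,620)),ray(tp,*T(338,325)),ray(sc,*S(374,176))]);print(Ln,e)
m,e=tri([ray(w,*W(300,622)),ray(sc,*S(416,236)),ray(tp,*T(408,379))]);print("mark",(m-Ln)@xl,(m-Ln)@yl,(m-Ln)@zl,e)
i,e=tri([ray(w,*W(350,410)),ray(sc,*S(313,379))]);print("idx",(i-Ln)@xl,(i-Ln)@yl,(i-Ln)@zl,e)
for n,(u,v),off in [("mark",W(300,622),0),("idx",W(350,410),-.037)]:
    p=onplane(w,u,v,Ln+off*zl,zl)-Ln; print(n,np.hypot(p@xl,p@yl),np.arctan2(-(p@yl),-(p@xl)))
for a in [(450,138),(102,325)]: print(onz(w,*W(*a),.0148))
```

```text
[ 0.52348668 -0.17431154  0.10232421] [np.float64(0.0009601120340721652), np.float64(0.0003896408866753915), np.float64(0.0006547471270103007)]
mark -0.0106866745892882 -0.020345178949779785 0.003428665205711508 [np.float64(0.0006541883305951634), np.float64(0.0009630052756059871), np.float64(0.0008406621556896394)]
idx -0.033746381659691876 0.0002406178603967466 -0.038672444853092104 [np.float64(0.0004557984158549082), np.float64(0.00045579841585485233)]
mark 0.022758364698501194 1.1494514262790738
idx 0.0335513559390439 -0.006789977598748275
[ 0.4964252  -0.12906365  0.0148    ]
[ 0.48222939 -0.20752007  0.0148    ]
```

```bash
sed -i 's/L=np.array(\[.5231,-.1744,.1018\])/L=np.array([.5234,-.1743,.1023])/' h.py; python3 go.py 63 .04
```

```text
(array([-0.0018,  0.0993, -0.003 ]), array([-0.0025, -0.0019,  0.0003]))
```

Call:
jog_arm:
  targets:
    - {"dx": -0.002, "dy": 0.04, "dz": -0.002, "wx": 0, "wy": 0, "wz": 0}
    - {"dx": -0.002, "dy": 0.08, "dz": -0.002, "wx": 0, "wy": 0, "wz": 0}
    - {"dx": -0.002, "dy": 0.1, "dz": -0.002, "wx": 0, "wy": 0, "wz": 0}
    - {"dx": -0.002, "dy": 0.1, "dz": -0.002, "wx": 0, "wy": 0, "wz": 0}
    - {"dx": -0.002, "dy": 0.1, "dz": -0.002, "wx": 0, "wy": 0, "wz": 0}

```text
clock: 2.38
position: [0.5059, -0.1691, 0.1368]
orientation: [-1.692, -1.027, 0.442]
wrist_force: [-0.6, -0.2, 0.2]
width: 0.0848
```

```bash
python3 go.py 63 -.027
python3 - <<'E'
from h import *
s=ctrl.snapshot("wrist");save(s,"w2");crop(s,0,0,640,400,1,"w2.png")
E
python3 go.py 63 -.027
```

```text
(array([-0.001 ,  0.0659, -0.0029]), array([-0.0044,  0.0008,  0.001 ]))
(array([-0.0014,  0.0676, -0.0003]), array([-0.0002,  0.001 ,  0.0014]))
```

View pics/w2.png

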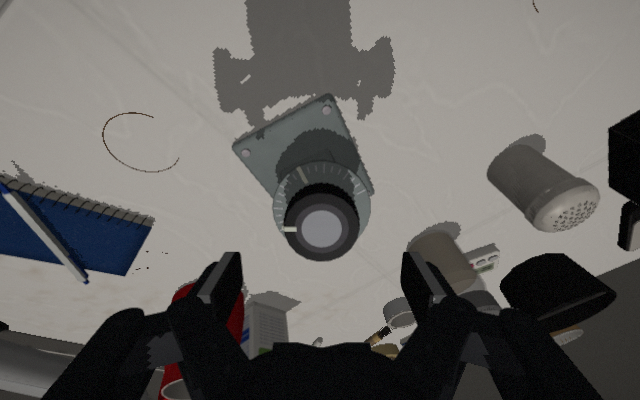

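The lens is at (321,228), midway between the fingers (243 and 402). Descending now.

Call:
jog_arm:
  targets:
    - {"dx": -0.001, "dy": 0.03, "dz": -0.001, "wx": 0, "wy": 0, "wz": 0}
    - {"dx": -0.001, "dy": 0.055, "dz": -0.001, "wx": 0, "wy": 0, "wz": 0}
    - {"dx": -0.001, "dy": 0.066, "dz": -0.001, "wx": 0, "wy": 0, "wz": 0}
    - {"dx": -0.001, "dy": 0.066, "dz": -0.001, "wx": 0, "wy": 0, "wz": 0}
    - {"dx": -0.001, "dy": 0.066, "dz": -0.001, "wx": 0, "wy": 0, "wz": 0}

```text
clock: 2.85
position: [0.5353, -0.1776, 0.0808]
orientation: [-1.697, -1.029, 0.438]
wrist_force: [0.2, 0.6, 0.3]
width: 0.0855
```

```bash
python3 go.py 63 -.027
python3 - <<'E'
from h import *
s=ctrl.snapshot("wrist");save(s,"w3");crop(s,0,0,640,400,1,"w3.png")
E
python3 go.py 63 -.027
```

```text
(array([0.0001, 0.0023, 0.0024]), array([0.0018, 0.    , 0.0011]))
(array([0.    , 0.0029, 0.0033]), array([0.0035, 0.    , 0.0012]))
```

View pics/w3.png

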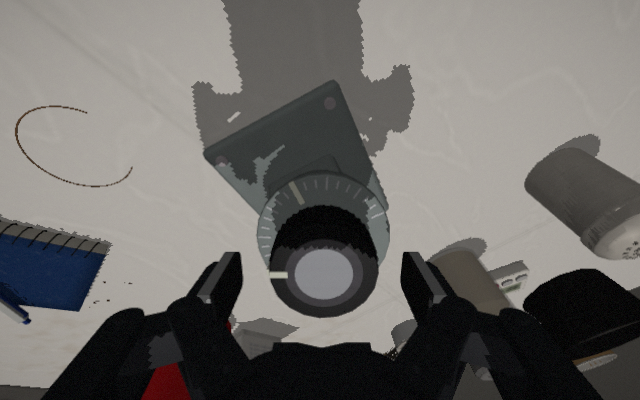

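Call:
jog_arm:
  targets:
    - {"dx": 0, "dy": 0.002, "dz": 0.002, "wx": 0, "wy": 0, "wz": 0}
    - {"dx": 0, "dy": 0.002, "dz": 0.002, "wx": 0, "wy": 0, "wz": 0}
    - {"dx": 0, "dy": 0.002, "dz": 0.002, "wx": 0, "wy": 0, "wz": 0}
    - {"dx": 0, "dy": 0.002, "dz": 0.002, "wx": 0, "wy": 0, "wz": 0}
    - {"dx": 0, "dy": 0.002, "dz": 0.002, "wx": 0, "wy": 0, "wz": 0}
  hand: 0.03
  grip_force: 40

```text
clock: 3.32
position: [0.5352, -0.1756, 0.0784]
orientation: [-1.695, -1.031, 0.437]
wrist_force: [-2.6, 3.5, 6.2]
width: 0.0539
```

```bash
python3 go.py 63 -.027
python3 - <<'E'
from h import *
st=ctrl.get_state();print(st["width"],st["wrist_force"],st["ft_torque"],st["qpos"])
s=ctrl.snapshot("wrist");save(s,"w4");crop(s,160,130,480,400,2,"w4.png")
E
python3 go.py 63 -.027
```

```text
(array([-0.001 ,  0.0004,  0.0002]), array([0.0013, 0.    , 0.0043]))
0.05385683484444253 [-2.57917814  3.46230789  6.22660158] [0.76619333 0.35932676 0.25553449] [-0.51843213 -0.28174272 -0.58591286  0.85050187  0.14562375  0.16085065]
(array([-0.001 ,  0.0004,  0.0002]), array([0.0013, 0.    , 0.0043]))
```

View pics/w4.png

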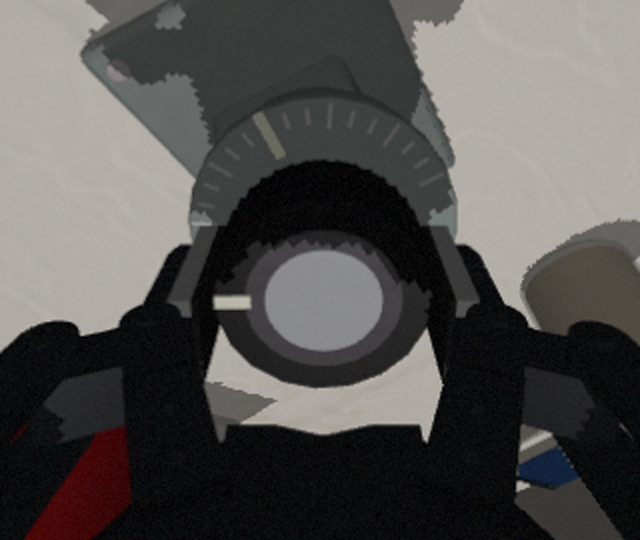

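Gripped at 54 mm with the ring centred between the pads, under 8 N on the wrist. Turning +0.55 rad about tool y.

Call:
jog_arm:
  targets:
    - {"dx": 0, "dy": 0, "dz": 0, "wx": 0, "wy": 0.11, "wz": 0}
    - {"dx": 0, "dy": 0, "dz": 0, "wx": 0, "wy": 0.22, "wz": 0}
    - {"dx": 0, "dy": 0, "dz": 0, "wx": 0, "wy": 0.33, "wz": 0}
    - {"dx": 0, "dy": 0, "dz": 0, "wx": 0, "wy": 0.44, "wz": 0}
    - {"dx": 0, "dy": 0, "dz": 0, "wx": 0, "wy": 0.55, "wz": 0}

```text
clock: 3.78
position: [0.5352, -0.1756, 0.0784]
orientation: [-1.68, -0.621, -0.043]
wrist_force: [-2.1, 4.0, 5.8]
width: 0.0539
```

```bash
python3 go.py 0 -.027
python3 - <<'E'
from h import *
st=ctrl.get_state();print(st["width"],st["wrist_force"],st["ft_torque"],st["qpos"])
E
```

```text
(array([-0.001 ,  0.0004, -0.0004]), array([-0.0023,  0.5446,  0.0039]))
0.053923974774176514 [-2.08732766  4.0326244   5.79581377] [0.7123415  0.36013206 0.42430296] [-0.51831593 -0.28168838 -0.58588377  0.85045179  0.14555767  0.71596727]
```

Call:
jog_arm:
  targets:
    - {"dx": 0, "dy": 0, "dz": 0, "wx": 0, "wy": 0.11, "wz": 0}
    - {"dx": 0, "dy": 0, "dz": 0, "wx": 0, "wy": 0.22, "wz": 0}
    - {"dx": 0, "dy": 0, "dz": 0, "wx": 0, "wy": 0.33, "wz": 0}
    - {"dx": 0, "dy": 0, "dz": 0, "wx": 0, "wy": 0.44, "wz": 0}
    - {"dx": 0, "dy": 0, "dz": 0, "wx": 0, "wy": 0.55, "wz": 0}

```text
clock: 4.2
position: [0.5353, -0.1756, 0.0785]
orientation: [-1.573, -0.204, -0.487]
wrist_force: [-2.4, 4.8, 6.1]
width: 0.054
```

```bash
python3 go.py 0 -.027
python3 - <<'E'
from h import *
st=ctrl.get_state();print(st["width"],st["wrist_force"],st["ft_torque"],st["qpos"])
s=ctrl.snapshot("wrist");save(s,"w5");crop(s,160,130,480,400,2,"w5.png")
E
```

```text
(array([-0.0008,  0.0004, -0.0008]), array([-0.0031, -0.0054,  0.0033]))
0.05403298214233663 [-2.37372433  4.78682909  6.09443757] [0.71712534 0.31944241 0.4217754 ] [-0.518303   -0.28172948 -0.58584807  0.85028064  0.14552056  1.26595745]
```

View pics/w5.png

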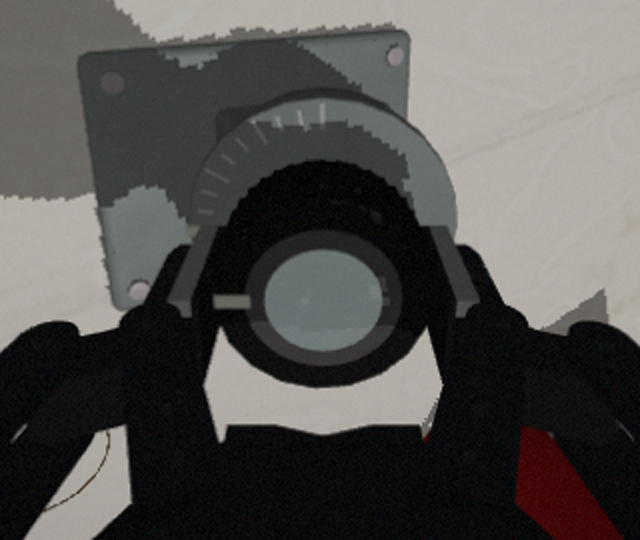

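The mark turned with the tool (still at crop (232,302)), and the index line is hidden behind the left finger, as expected. Opening and backing off to check.

Call:
jog_arm:
  targets:
    - {"dx": 0, "dy": 0, "dz": 0, "wx": 0, "wy": 0, "wz": 0}
    - {"dx": 0, "dy": 0, "dz": 0, "wx": 0, "wy": 0, "wz": 0}
    - {"dx": 0, "dy": 0, "dz": 0, "wx": 0, "wy": 0, "wz": 0}
    - {"dx": 0, "dy": 0, "dz": 0, "wx": 0, "wy": 0, "wz": 0}
    - {"dx": 0, "dy": 0, "dz": 0, "wx": 0, "wy": 0, "wz": 0}
  hand: 0.085

```text
clock: 4.67
position: [0.5338, -0.1766, 0.0757]
orientation: [-1.577, -0.203, -0.481]
wrist_force: [-1.0, 0.8, -0.2]
width: 0.0854
```

Call:
jog_arm:
  targets:
    - {"dx": 0, "dy": -0.025, "dz": 0, "wx": 0, "wy": 0, "wz": 0}
    - {"dx": 0, "dy": -0.06, "dz": 0, "wx": 0, "wy": 0, "wz": 0}
    - {"dx": 0, "dy": -0.1, "dz": 0, "wx": 0, "wy": 0, "wz": 0}
    - {"dx": 0, "dy": -0.14, "dz": 0, "wx": 0, "wy": 0, "wz": 0}
    - {"dx": 0, "dy": -0.14, "dz": 0, "wx": 0, "wy": 0, "wz": 0}

```text
clock: 5.08
position: [0.478, -0.1682, 0.2136]
orientation: [-1.582, -0.216, -0.492]
wrist_force: [1.9, -0.8, 1.1]
width: 0.0849
```

Run:
```python
from h import *
s=ctrl.snapshot("wrist");save(s,"w6");crop(s,240,80,400,230,5,"w6.png");print(ctrl.get_state()["position"],ctrl.get_state()["width"])
s=ctrl.snapshot("scene");save(s,"sc6");crop(s,350,230,460,330,7,"sc6.png")
```

```text
[ 0.47771966 -0.1679484   0.21005606] 0.08480921282429832
```

View pics/w6.png

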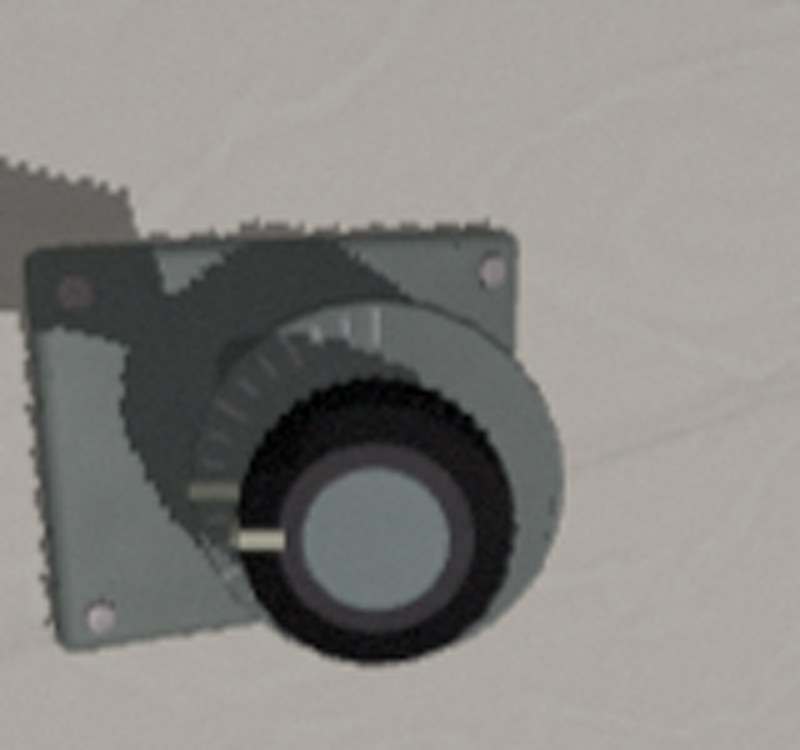

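View pics/sc6.png

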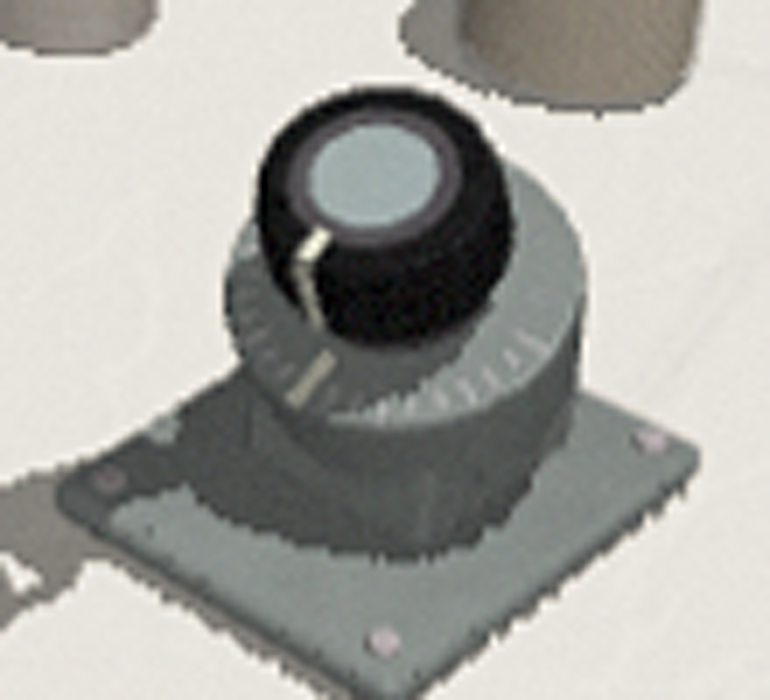

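Mark and index now nearly line up in both views: scene mark (315,243) in the crop, index (311,379). Quantifying.

Run:
```python
from h import *
w=load("w6");s=load("sc6")
W=lambda x,y:(240+(x+.5)/5-.5,80+(y+.5)/5-.5)
S=lambda x,y:(350+(x+.5)/7-.5,230+(y+.5)/7-.5)
def ang(cam,f,pm,pl,off=0):
    a=onplane(cam,*f(*pm),L+off*zl,zl);b=onplane(cam,*f(*pl),L,zl) if pl else L+0*L
    p=a-b;return np.hypot(p@xl,p@yl),np.arctan2(-(p@yl),-(p@xl))
print("w mark",ang(w,W,(260,540),(375,537)))
print("w mark absL",ang(w,W,(260,540),None),"idx",ang(w,W,(214,491),None,-.037))
print("s mark",ang(s,S,(315,243),(374,176)),"idx",ang(s,S,(311,379),None,-.037))
# direction of mark line & idx line
for n,cam,f,a,b,off in [("w mk",w,W,(238,540),(282,540),0),("w ix",w,W,(192,491),(236,491),-.037),("s mk",s,S,(326,232),(303,256),0),("s ix",s,S,(327,357),(296,402),-.037)]:
    d=onplane(cam,*f(*a),L+off*zl,zl)-onplane(cam,*f(*b),L+off*zl,zl)
    print(n,np.arctan((d@yl)/(d@xl)))
m,e=tri([ray(w,*W(260,540)),ray(s,*S(315,243))]);print((m-L)@xl,(m-L)@yl,(m-L)@zl,e)
print("lens w",onplane(w,*W(375,537),L,zl)-L)
```

```text
w mark (np.float64(0.022643988910563084), np.float64(0.024280580594612456))
w mark absL (np.float64(0.021327659203457645), np.float64(0.008512023455987604)) idx (np.float64(0.03471934419957713), np.float64(0.004068642827362051))
s mark (np.float64(0.022035620110248007), np.float64(-0.01624435745597353)) idx (np.float64(0.03513289423046684), np.float64(0.0040184861294199105))
w mk -0.0029681413040423426
w ix -0.002271359703688676
s mk -0.06080909193591156
s ix 0.09213522423922395
-0.021893321976844824 5.3893273224555604e-05 -0.000474461314962802 [np.float64(0.0006418757980367987), np.float64(0.0006418757980369012)]
lens w [0.00123408 0.00015211 0.00055381]
```

Ring is within about 0.02 rad of the index. Now to the tamper, hovering with the jaws along the radial direction.

```bash
cat > gt.py <<'E'
import sys
from h import *
x,y,z,yaw=map(float,sys.argv[1:5])
print(rel(np.array([x,y,z]),toolR(np.array([np.cos(yaw),np.sin(yaw),0]),np.array([0,0,-1.]))))
E
python3 gt.py .487 .1465 .2 .15
```

```text
(array([-0.0441, -0.0142,  0.3105]), array([ 0.0742, -0.3238,  0.4373]))
```

Call:
jog_arm:
  targets:
    - {"dx": -0.044, "dy": -0.014, "dz": 0.31, "wx": 0.074, "wy": -0.324, "wz": 0.437}
    - {"dx": -0.044, "dy": -0.014, "dz": 0.31, "wx": 0.074, "wy": -0.324, "wz": 0.437}
    - {"dx": -0.044, "dy": -0.014, "dz": 0.31, "wx": 0.074, "wy": -0.324, "wz": 0.437}
    - {"dx": -0.044, "dy": -0.014, "dz": 0.31, "wx": 0.074, "wy": -0.324, "wz": 0.437}
    - {"dx": -0.044, "dy": -0.014, "dz": 0.31, "wx": 0.074, "wy": -0.324, "wz": 0.437}

```text
clock: 5.6
position: [0.4832, 0.0436, 0.1965]
orientation: [-1.564, -0.111, 0.129]
wrist_force: [1.0, 0.3, 0.2]
width: 0.0847
```

```bash
python3 gt.py .487 .1465 .2 .15
```

```text
(array([ 0.0194, -0.0033,  0.1012]), array([-0.0045,  0.003 , -0.0114]))
```

Call:
jog_arm:
  targets:
    - {"dx": 0.019, "dy": -0.003, "dz": 0.101, "wx": 0, "wy": 0, "wz": 0}
    - {"dx": 0.019, "dy": -0.003, "dz": 0.101, "wx": 0, "wy": 0, "wz": 0}
    - {"dx": 0.019, "dy": -0.003, "dz": 0.101, "wx": 0, "wy": 0, "wz": 0}
    - {"dx": 0.019, "dy": -0.003, "dz": 0.101, "wx": 0, "wy": 0, "wz": 0}
    - {"dx": 0.019, "dy": -0.003, "dz": 0.101, "wx": 0, "wy": 0, "wz": 0}

```text
clock: 6.02
position: [0.4852, 0.1456, 0.2003]
orientation: [-1.565, -0.114, 0.127]
wrist_force: [-0.4, -0.7, -0.2]
width: 0.0848
```

```bash
python3 gt.py .487 .1465 .2 .15
python3 - <<'E'
from h import *
s=ctrl.snapshot("wrist");save(s,"w7");crop(s,0,0,640,400,1,"w7.png")
print(proj(s,[[.4868,.1465,.0965],[.4877,.1466,.01]]))
E
python3 gt.py .487 .1465 .2 .15
```

```text
(array([0.0019, 0.0003, 0.0006]), array([-0.0034,  0.0037, -0.0082]))
[[323.77179284 194.57026973]
 [324.48435163 172.77907615]]
(array([0.0019, 0.0006, 0.0016]), array([-0.0032,  0.0018, -0.0077]))
```

View pics/w7.png

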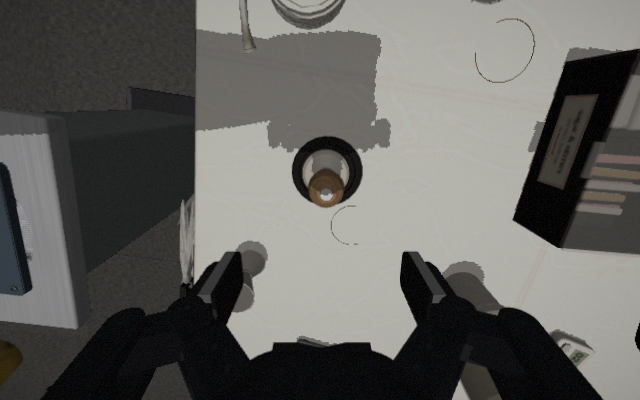

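Cap at (325,195), seat centre about (327,173), within about 1–2 px of the prediction.

Run:
```python
from h import *
w=load("w7");s=load("scene0");t=load("top0")
hsv=cv2.cvtColor(w["pixels"],cv2.COLOR_RGB2HSV)
m=((hsv[:,:,2]<50)).astype(np.uint8);m[:120]=0;m[215:]=0;m[:,:280]=0;m[:,380:]=0
cs=max(cv2.findContours(m,cv2.RETR_EXTERNAL,cv2.CHAIN_APPROX_NONE)[0],key=cv2.contourArea);e=cv2.fitEllipse(cv2.convexHull(cs));print("seat ell",e,onz(w,*e[0],.010))
crop(w,280,120,380,220,6,"w7c.png")
S2=lambda x,y:(210+(x+.5)/4-.5,190+(y+.5)/4-.5)
T2=lambda x,y:(230+(x+.5)/6-.5,195+(y+.5)/6-.5)
print(tri([ray(t,*T2(132,153)),ray(s,*S2(116,77)),ray(w,325.3,195)]))
```

```text
seat ell ((326.6047058105469, 170.27296447753906), (68.56145477294922, 69.36569213867188), 81.09405517578125) [0.48976878 0.15010841 0.01      ]
(array([0.48740576, 0.14656696, 0.09639461]), [np.float64(0.0014473401097978582), np.float64(0.0006227550170090832), np.float64(0.0009134566854936315)])
```

View pics/w7c.png

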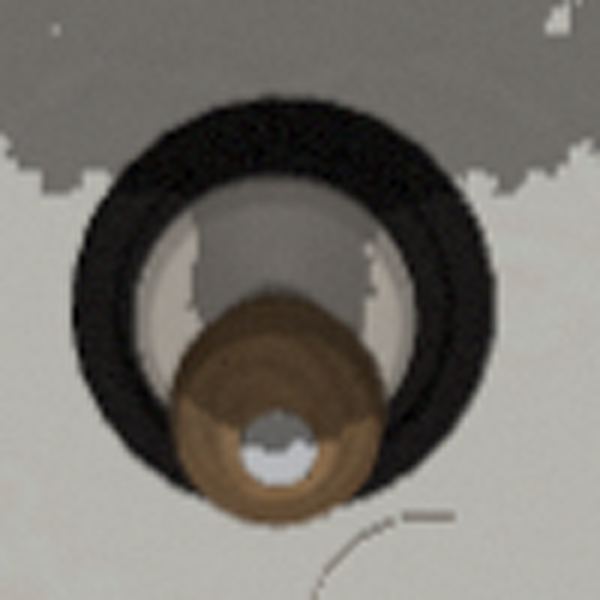

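```bash
python3 gt.py .488 .1468 .05 .15
```

```text
(array([0.0041, 0.1506, 0.0013]), array([-0.0032,  0.0018, -0.0077]))
```

Call:
jog_arm:
  targets:
    - {"dx": 0.004, "dy": 0.04, "dz": 0.001, "wx": 0, "wy": 0, "wz": -0.006}
    - {"dx": 0.004, "dy": 0.08, "dz": 0.001, "wx": 0, "wy": 0, "wz": -0.006}
    - {"dx": 0.004, "dy": 0.11, "dz": 0.001, "wx": 0, "wy": 0, "wz": -0.006}
    - {"dx": 0.004, "dy": 0.11, "dz": 0.001, "wx": 0, "wy": 0, "wz": -0.006}
    - {"dx": 0.004, "dy": 0.11, "dz": 0.001, "wx": 0, "wy": 0, "wz": -0.006}

```text
clock: 6.48
position: [0.487, 0.1449, 0.09]
orientation: [-1.564, -0.113, 0.12]
wrist_force: [0.5, 1.1, 0.4]
width: 0.085
```

```bash
python3 gt.py .488 .1468 .05 .15
python3 - <<'E'
from h import *
s=ctrl.snapshot("wrist");save(s,"w8");crop(s,0,0,640,400,1,"w8.png")
E
python3 gt.py .488 .1468 .05 .15
```

```text
(array([0.0015, 0.04  , 0.0016]), array([-0.0037, -0.0016, -0.0047]))
(array([-0.0012,  0.0428,  0.0013]), array([-0.0038, -0.0013,  0.0011]))
```

View pics/w8.png

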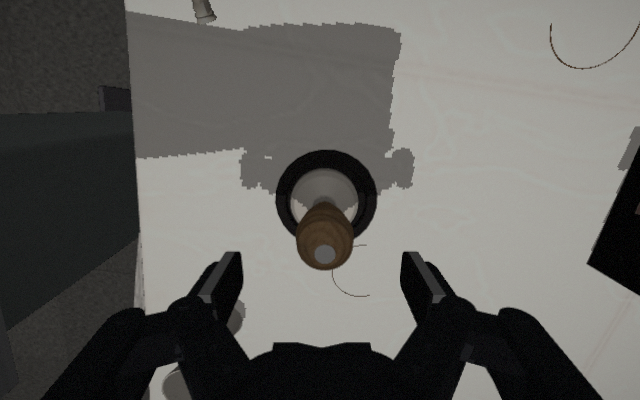

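Cap at (325,253), finger midpoint about 322. Centred to roughly 1–2 mm, so I'm going down.

Call:
jog_arm:
  targets:
    - {"dx": 0.001, "dy": 0.02, "dz": 0.001, "wx": 0, "wy": 0, "wz": 0}
    - {"dx": 0.001, "dy": 0.041, "dz": 0.001, "wx": 0, "wy": 0, "wz": 0}
    - {"dx": 0.001, "dy": 0.041, "dz": 0.001, "wx": 0, "wy": 0, "wz": 0}
    - {"dx": 0.001, "dy": 0.041, "dz": 0.001, "wx": 0, "wy": 0, "wz": 0}

```text
clock: 6.87
position: [0.4913, 0.1477, 0.0534]
orientation: [-1.563, -0.12, 0.115]
wrist_force: [-0.3, -0.3, -0.6]
width: 0.0847
```

Call:
jog_arm:
  targets:
    - {"dx": 0, "dy": 0, "dz": 0, "wx": 0, "wy": 0, "wz": 0}
    - {"dx": 0, "dy": 0, "dz": 0, "wx": 0, "wy": 0, "wz": 0}
    - {"dx": 0, "dy": 0, "dz": 0, "wx": 0, "wy": 0, "wz": 0}
    - {"dx": 0, "dy": 0, "dz": 0, "wx": 0, "wy": 0, "wz": 0}
    - {"dx": 0, "dy": 0, "dz": 0, "wx": 0, "wy": 0, "wz": 0}
  hand: 0.0
  grip_force: 70

```text
clock: 7.28
position: [0.4907, 0.1481, 0.0532]
orientation: [-1.563, -0.121, 0.116]
wrist_force: [-2.0, 0.1, 4.5]
width: 0.0334
```

```bash
python3 gt.py .488 .1468 .05 .15
python3 - <<'E'
from h import *
st=ctrl.get_state();print(st["width"],st["wrist_force"],st["position"])
s=ctrl.snapshot("wrist");save(s,"w9");crop(s,160,130,480,400,2,"w9.png")
E
```

```text
(array([-0.0029,  0.0032, -0.0009]), array([-0.004 ,  0.0009,  0.003 ]))
0.03344562364495338 [-2.00699691  0.0902568   4.46236024] [0.49070438 0.14814672 0.05318055]
```

View pics/w9.png

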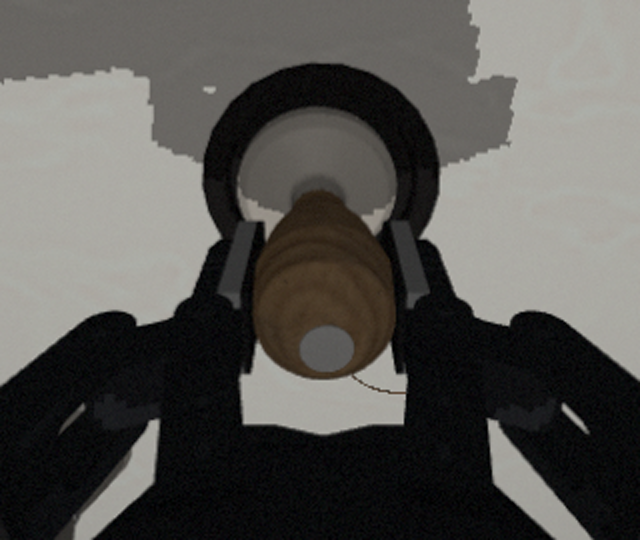

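Gripped at 33 mm, about right for the bulb with pad give. Lifting.

Call:
jog_arm:
  targets:
    - {"dx": 0, "dy": 0, "dz": 0, "wx": 0, "wy": 0, "wz": 0}
    - {"dx": 0, "dy": -0.01, "dz": 0, "wx": 0, "wy": 0, "wz": 0}
    - {"dx": 0, "dy": -0.025, "dz": 0, "wx": 0, "wy": 0, "wz": 0}
    - {"dx": 0, "dy": -0.045, "dz": 0, "wx": 0, "wy": 0, "wz": 0}
    - {"dx": 0, "dy": -0.065, "dz": 0, "wx": 0, "wy": 0, "wz": 0}

```text
clock: 7.75
position: [0.4888, 0.1475, 0.116]
orientation: [-1.564, -0.117, 0.12]
wrist_force: [-0.4, 0.0, -3.8]
width: 0.0334
```

Call:
jog_arm:
  targets:
    - {"dx": 0, "dy": -0.025, "dz": 0, "wx": 0, "wy": 0, "wz": 0}
    - {"dx": 0, "dy": -0.05, "dz": 0, "wx": 0, "wy": 0, "wz": 0}
    - {"dx": 0, "dy": -0.08, "dz": 0, "wx": 0, "wy": 0, "wz": 0}
    - {"dx": 0, "dy": -0.1, "dz": 0, "wx": 0, "wy": 0, "wz": 0}
    - {"dx": 0, "dy": -0.1, "dz": 0, "wx": 0, "wy": 0, "wz": 0}

```text
clock: 8.17
position: [0.4925, 0.1478, 0.222]
orientation: [-1.563, -0.127, 0.11]
wrist_force: [1.1, -0.3, -2.2]
width: 0.0336
```

Run:
```python
from h import *
st=ctrl.get_state();print(st["width"],st["wrist_force"],st["position"])
s=ctrl.snapshot("scene");save(s,"sc10");crop(s,150,60,350,310,3,"sc10.png")
s=ctrl.snapshot("wrist");save(s,"w10");crop(s,160,130,480,400,2,"w10.png")
```

```text
0.03359092717666062 [ 1.14019535 -0.29631247 -2.1827668 ] [0.49249695 0.1477554  0.22198901]
```

View pics/sc10.png

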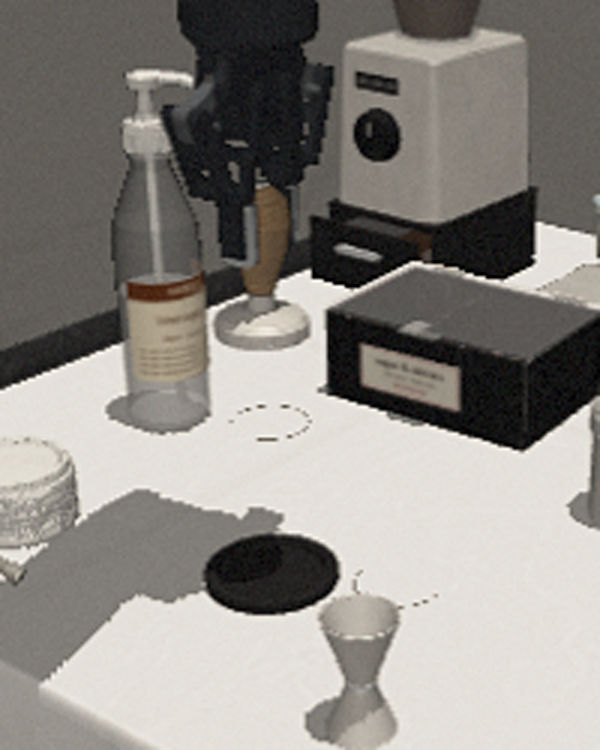

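View pics/w10.png

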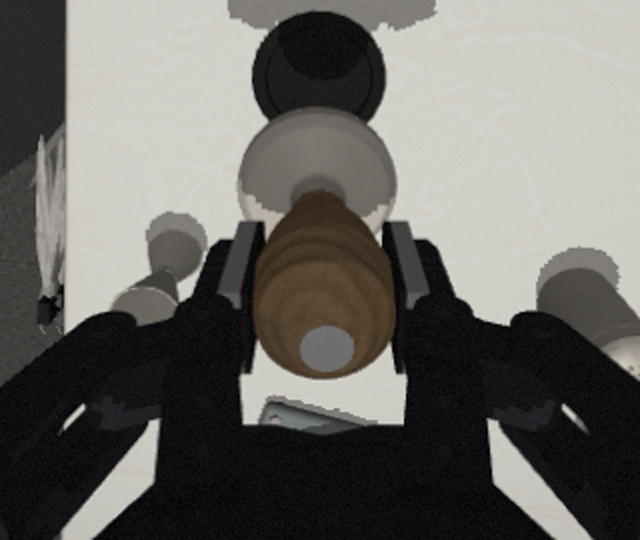

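Lifted, vertical, and unchanged in the hand; the seat is empty at scene (240,250). Now heading for the view pose.

```bash
python3 go.py 0 .144
```

```text
(array([-0.0732, -0.0176, -0.3033]), array([-0.0761,  0.3225, -0.4304]))
```

Call:
jog_arm:
  targets:
    - {"dx": -0.004, "dy": -0.002, "dz": -0.015, "wx": -0.004, "wy": 0.016, "wz": -0.021}
    - {"dx": -0.011, "dy": -0.005, "dz": -0.045, "wx": -0.011, "wy": 0.048, "wz": -0.064}
    - {"dx": -0.018, "dy": -0.008, "dz": -0.075, "wx": -0.019, "wy": 0.08, "wz": -0.107}
    - {"dx": -0.026, "dy": -0.01, "dz": -0.106, "wx": -0.027, "wy": 0.113, "wz": -0.15}
    - {"dx": -0.033, "dy": -0.011, "dz": -0.136, "wx": -0.034, "wy": 0.145, "wz": -0.193}

```text
clock: 8.68
position: [0.4759, 0.0069, 0.2234]
orientation: [-1.581, -0.154, -0.148]
wrist_force: [0.7, -0.3, -3.9]
width: 0.0334
```

```bash
python3 go.py 0 .144
```

```text
(array([-0.0113, -0.0091, -0.1705]), array([-0.0414,  0.1769, -0.2422]))
```

Call:
jog_arm:
  targets:
    - {"dx": -0.002, "dy": -0.002, "dz": -0.03, "wx": -0.007, "wy": 0.031, "wz": -0.043}
    - {"dx": -0.004, "dy": -0.004, "dz": -0.06, "wx": -0.015, "wy": 0.062, "wz": -0.085}
    - {"dx": -0.006, "dy": -0.005, "dz": -0.09, "wx": -0.022, "wy": 0.094, "wz": -0.128}
    - {"dx": -0.008, "dy": -0.006, "dz": -0.115, "wx": -0.028, "wy": 0.119, "wz": -0.163}
    - {"dx": -0.009, "dy": -0.007, "dz": -0.135, "wx": -0.033, "wy": 0.14, "wz": -0.192}

```text
clock: 9.1
position: [0.4655, -0.1281, 0.2296]
orientation: [-1.579, -0.192, -0.413]
wrist_force: [1.1, 0.8, -3.5]
width: 0.0335
```

```bash
python3 go.py 0 .144
```

```text
(array([ 0.004 , -0.0017, -0.0354]), array([-0.0092,  0.0342, -0.0519]))
```

Call:
jog_arm:
  targets:
    - {"dx": 0.001, "dy": -0.001, "dz": -0.014, "wx": -0.004, "wy": 0.014, "wz": -0.021}
    - {"dx": 0.002, "dy": -0.001, "dz": -0.024, "wx": -0.006, "wy": 0.024, "wz": -0.037}
    - {"dx": 0.003, "dy": -0.002, "dz": -0.032, "wx": -0.008, "wy": 0.031, "wz": -0.047}
    - {"dx": 0.003, "dy": -0.002, "dz": -0.035, "wx": -0.009, "wy": 0.034, "wz": -0.052}
    - {"dx": 0.003, "dy": -0.002, "dz": -0.035, "wx": -0.009, "wy": 0.034, "wz": -0.052}

```text
clock: 9.52
position: [0.4641, -0.1619, 0.2349]
orientation: [-1.577, -0.208, -0.481]
wrist_force: [0.0, -0.9, -3.7]
width: 0.0335
```

```bash
python3 go.py 0 .139
python3 - <<'E'
from h import *
s=ctrl.snapshot("scene");save(s,"sc11");crop(s,330,110,470,330,3,"sc11.png")
s=ctrl.snapshot("top");save(s,"tp11");crop(s,340,140,460,260,5,"tp11.png")
s=ctrl.snapshot("wrist");save(s,"w11");crop(s,160,130,480,400,2,"w11.png")
E
python3 go.py 0 .139
```

```text
(array([-0.0012,  0.0068, -0.0017]), array([-0.0012,  0.0019,  0.002 ]))
(array([-0.0027,  0.0079, -0.0025]), array([-0.0015,  0.0039,  0.0042]))
```

View pics/sc11.png

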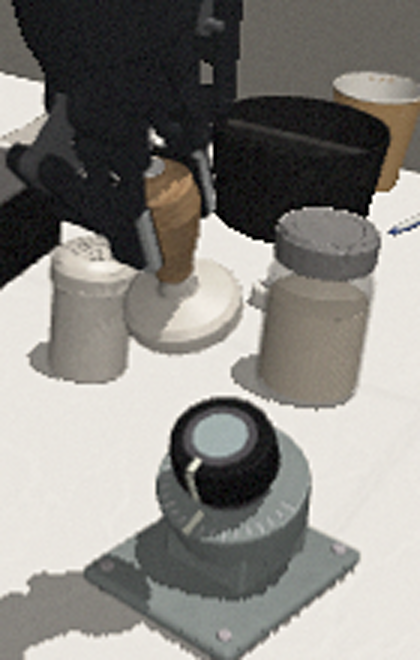

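View pics/tp11.png

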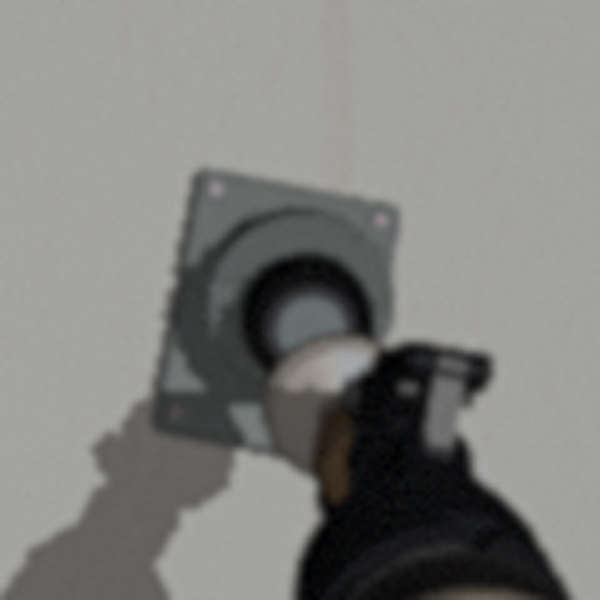

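View pics/w11.png

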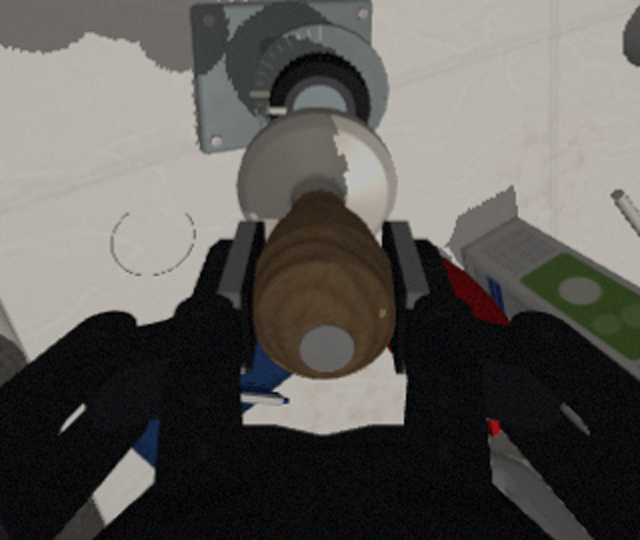

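The tamper sits in the hand exactly as before (no swing), facing the lens axis, with base at scene (392,212). Checking its outline against the expected circle at the view point, then correcting.

```bash
cat > chk.py <<'E'
import sys
from h import *
tag=sys.argv[1]
st=ctrl.get_state();Rm=R.from_rotvec(st["orientation"]).as_matrix()
V=L+.09*zl
def hull(s,c,z):
    a=np.cross(z,[0,1,0]);a/=np.linalg.norm(a);b=np.cross(z,a);t=np.linspace(0,2*np.pi,60)[:,None]
    return proj(s,c+.029*(np.cos(t)*a+np.sin(t)*b)), proj(s,c+.018*z+.029*(np.cos(t)*a+np.sin(t)*b))
for n,box,k in [("sc",(330,110,470,330),3),("w",(160,130,480,400),2)]:
    s=load(n+tag);u0,v0,u1,v1=box
    im=cv2.resize(s["pixels"][v0:v1,u0:u1,::-1],None,fx=k,fy=k,interpolation=cv2.INTER_CUBIC)
    for q,col in zip(hull(s,V,zl),[(0,0,255),(0,255,0)]):
        p=((q-[u0,v0]+.5)*k-.5).round().astype(np.int32);cv2.polylines(im,[p[:,None]],True,col,1)
    cv2.imwrite(f"pics/chk_{n}{tag}.png",im)
E
python3 chk.py 11
```

```text
(no output)
```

View pics/chk_sc11.png

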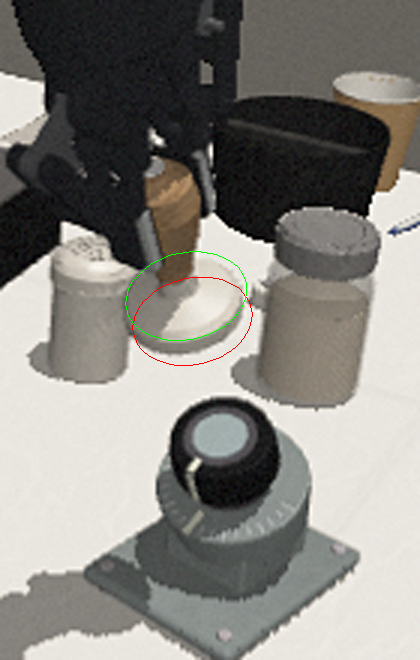

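View pics/chk_w11.png

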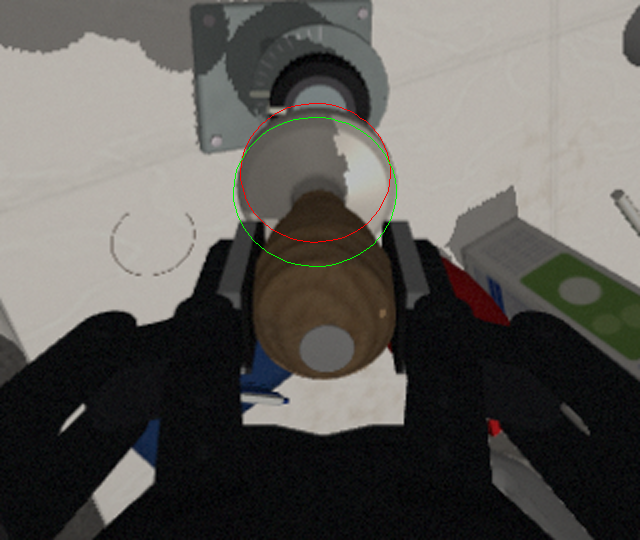

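Scene outline: actual sole bottom is at row 354 against the expected 365, so about 8 mm too far out along the axis; lateral match is good in both views. That agrees with the pose reading (7–8 mm). Correcting.

Call:
jog_arm:
  targets:
    - {"dx": -0.001, "dy": 0.003, "dz": -0.001, "wx": 0, "wy": 0, "wz": 0}
    - {"dx": -0.001, "dy": 0.007, "dz": -0.001, "wx": 0, "wy": 0, "wz": 0}
    - {"dx": -0.001, "dy": 0.007, "dz": -0.001, "wx": 0, "wy": 0, "wz": 0}
    - {"dx": -0.001, "dy": 0.007, "dz": -0.001, "wx": 0, "wy": 0, "wz": 0}
    - {"dx": -0.001, "dy": 0.007, "dz": -0.001, "wx": 0, "wy": 0, "wz": 0}

```text
clock: 10.08
position: [0.4672, -0.1631, 0.2304]
orientation: [-1.578, -0.212, -0.482]
wrist_force: [0.3, -0.2, -3.7]
width: 0.0333
```

```bash
for i in 1 2 3 4; do python3 go.py 0 .139;  python3 - <<'E'
from h import *
ctrl.snapshot("top")
E
done
python3 - <<'E'
from h import *
s=ctrl.snapshot("scene");save(s,"sc12")
s=ctrl.snapshot("wrist");save(s,"w12")
st=ctrl.get_state();print(st["qd"].round(3),st["width"],st["wrist_force"])
E
python3 chk.py 12
```

```text
(array([-0.0022,  0.0013, -0.0011]), array([-0.0007,  0.0037,  0.0054]))
(array([-0.0023,  0.0015, -0.001 ]), array([-0.0005,  0.0037,  0.0057]))
(array([-0.0024,  0.0015, -0.0009]), array([-0.0004,  0.0035,  0.0058]))
(array([-0.0024,  0.0016, -0.0008]), array([-0.0003,  0.0035,  0.0059]))
[-0.    -0.001 -0.002  0.002  0.001  0.001] 0.03321072690855939 [-1.08452451 -0.50271909 -3.96418825]
```

View pics/chk_sc12.png

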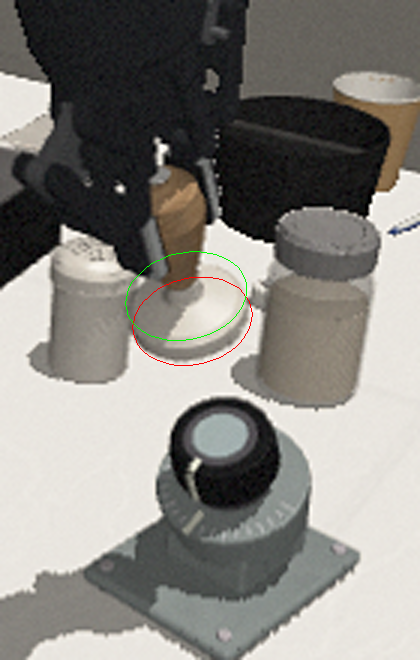

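View pics/chk_w12.png

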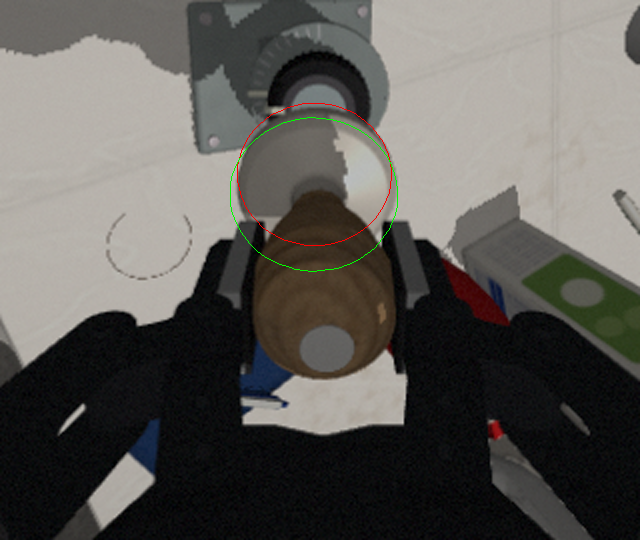

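The sole outline now matches to about 2 mm (bottom row 363 against 365), the tool tilt error is below 0.01 rad, and the ring mark is still on its index. Settling, then handing in.

Call:
jog_arm:
  targets:
    - {"dx": 0, "dy": 0, "dz": 0, "wx": 0, "wy": 0, "wz": 0}
    - {"dx": 0, "dy": 0, "dz": 0, "wx": 0, "wy": 0, "wz": 0}
    - {"dx": 0, "dy": 0, "dz": 0, "wx": 0, "wy": 0, "wz": 0}
    - {"dx": 0, "dy": 0, "dz": 0, "wx": 0, "wy": 0, "wz": 0}
    - {"dx": 0, "dy": 0, "dz": 0, "wx": 0, "wy": 0, "wz": 0}

```text
clock: 10.8
position: [0.4671, -0.1633, 0.2306]
orientation: [-1.578, -0.212, -0.483]
wrist_force: [-0.6, 0.3, -3.3]
width: 0.0335
```

```bash
python3 go.py 0 .139; python3 -c "
from workcell import ctrl
print(ctrl.get_state()['width']);print(ctrl.job_done())"
```

```text
(array([-0.0022,  0.0015, -0.0008]), array([-0.0003,  0.0033,  0.0057]))
0.0335178685274519
the job is handed in; nothing more can be done
None
```

I turned the focus ring from about +1.10 rad to its index line, then took the tamper out of its seat by the handle. I handed the job in at 10.8 s with the tamper held still in front of the lens; no verdict was reported.

**Ring:** two views after release put the mark within about 0.02 rad of the index. The last scene picture, by eye, still showed it lined up.

**Tamper:**
- **Position:** the sole's outline matched the expected circle 90 mm in front of the lens to about 2 mm. The pose reading agreed to within about 3 mm.
- **Angle:** the tool was within 0.01 rad of the lens axis, and the tamper had not swung in the hand.
- **Hold:** the joints were nearly still, and the tamper was well clear of the camera.

**Bystanders:** the arm stayed well clear of the shaker and the jigger, but I did not measure their positions again at the end.

**Disagreements:**
- The tamper grip read 33.5 mm on the 36 mm bulb, which I put down to pad give.
- My first rough scene-view estimate of the seat centre was about 1 cm off the top view. I used the three-view fix on the tamper's cap instead.

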